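Restart the timer of the covered pan

ROBOT

A 6-joint arm with a two-finger parallel gripper is mounted at the origin on the work surface. World frame = base frame: x ahead of the robot, y to its left, z up, the work surface at z = 0. Lengths are in m, angles in rad, forces in N, time in s.
With the tool pointing down it reaches from about 0.35 to 0.775 m from the base axis. Payload 7.3 kg.
Tool frame: the origin (TCP) lies midway between the tips of the shut fingers; the grasp point (between the pads) lies 19 mm behind it; x points along the fingers, z is the direction in which the jaws open and shut, and the axes are right-handed (so a half turn about x gives the same grasp; the last joint's range is limited). The gripper opens to 92 mm and grips with 3 to 60 N. Pads are 19 mm wide; open, the fingers measure 130 mm over their backs; the gripper's body (75 mm by 190 mm) begins 47 mm behind the grasp point.
Start: joints at [0.965, 0.342, 1.524, -0, 1.275, -0.146], TCP at [0.233, 0.471, 0.227] pointing down, gripper open.
Joint ranges: [-2.53, 2.53], [-0.77, 2.02], [0.04, 2.7], [-1, 4.14], [0.28, 2.66], [-3.11, 3.11]. Speed limits (rad/s): [2.57, 2.57, 3.14, 3.14, 3.14, 3.14].

INTERFACE

Orientations are given as [roll, pitch, yaw] about the fixed x, y, z axes, in that order (R = Rz(yaw) Ry(pitch) Rx(roll)).
In Python, from cell import observe, cams, robot gives the robot as it stands.
- The arm moves only by the tool jog_arm, never from a script. Its argument "plan" is one flat list of numbers, 7 for each row, row after row: the turn, a rotation vector about the tool's x, y, z in degrees, then the shift along the tool's x, y, z in cm, then the opening, from -1 (shut) to 1 (fully open). In form: [ax, ay, az, x, y, z, jaw, ax, ay, az, x, y, z, jaw, ...]. A call has 1 to 10 rows; each row is the pose to reach, as a shift and turn from the pose commanded when the call began, along the tool's axes at that moment; what a row does not reach only later rows make up. A row lasts 1/10 s, in which the tool goes at most 50 mm and 8.59 degrees, less where a joint would pass 70% of its speed; a pose out of reach is approached as far as the arm can. A call with a gripper value outside its range is refused whole. The fingers move at their own pace and stop on an object; "newtons" is the grip in N (left out, the last holds). Time passes only in rows, so rows that repeat a pose let the fingers close. It gives the time, the measured TCP pose, the force and the opening at its end, in the units of the state.
- observe(): the state, without advancing time (a new reading comes with each control period).
- cams.read_camera(name): name is "side" or "top"; returns a dict with "image" (400x640x3 uint8, red, green, blue), "fov_y" (degrees; the focal length in pixels is half the picture's height over the tangent of half this angle, whatever the lens; pixels are square), "cx", "cy" (the principal point, pixels), "T" (4x4, takes a point from camera to world coordinates). Camera axes: x right, y down, z forward; pixel columns grow to the right and rows downward; lengths in m; the calibration is good to about 2 mm. A picture is of the moment at which its call begins. There is no depth.
- robot.hand_in(): hands the job in, once; it reports no verdict.
The state is a dict: "time": time; "qpos": joint angles; "qvel": joint speeds; "joint_efforts": joint torques, N m; "tool_pos": TCP position; "tool_rot": TCP orientation; "contact_force": force on the tool from outside, world axes, zero at the start; "torque": the same for the moment, N m; "opening": finger opening in m.
Only numpy, scipy, OpenCV 4.12 (cv2) and the standard library are available. Lean on these libraries where they do the work, as an engineer would, in place of code of your own. Each camera call takes 0.05 s, during which the arm holds its last target.

TASK

Only one of the three pans in the holder has its lid on. On the timer lying in front of that pan, press the small round reset key right down, let it up, then press the wide start bar right down and let it up, and draw back clear. Press gently with closed fingertips; do not pick up, push aside or tilt anything, and do not press any key of the other two timers.

Things in the scene. Friction and masses are not known exactly. Their poses are not given: they have to be found in the camera images.
- timer_a: Countdown timer, the left one (+y) of the row; loose on the table, 0.22 kg, white, 110 (its x) x 70 (its y) x 30 mm high; the three are identical. Each lies in front (-x) of one pan, some 235 mm from the pan's centre and within 20 mm of straight ahead. Origin: centre of the underside. On top: START bar (wide, grey) at the -x end, RESET key (small, round, grey) at the +x end, display between.
- timer_a_reset (a joint): travel of this timer's RESET key: 0 up, 0.007 m fully down; it springs back up. About 0.5 N starts it and 4 N brings it fully down; a press counts from 0.0045 m.
- timer_a_reset_top (a point): middle of the top of the RESET key, a round 18 mm peg standing 12 mm above the timer's case (42 mm above the table when up); 40 mm from the timer's centre along its +x. It moves straight down when pressed.
- timer_a_start (a joint): travel of this timer's START bar: 0 up, 0.007 m fully down; springs back; same forces and same press as RESET.
- timer_a_start_top (a point): middle of the top of the START bar, 20 (timer x) x 50 (timer y) mm, standing 12 mm above the case (42 mm above the table when up); 36 mm from the timer's centre along its -x.
- timer_b: Countdown timer, the middle one of the row; loose on the table, 0.22 kg, white, 110 (its x) x 70 (its y) x 30 mm high; the three are identical. Each lies in front (-x) of one pan, some 235 mm from the pan's centre and within 20 mm of straight ahead. Origin: centre of the underside. On top: START bar (wide, grey) at the -x end, RESET key (small, round, grey) at the +x end, display between.
- timer_b_reset (a joint): travel of this timer's RESET key: 0 up, 0.007 m fully down; it springs back up. About 0.5 N starts it and 4 N brings it fully down; a press counts from 0.0045 m.
- timer_b_reset_top (a point): middle of the top of the RESET key, a round 18 mm peg standing 12 mm above the timer's case (42 mm above the table when up); 40 mm from the timer's centre along its +x. It moves straight down when pressed.
- timer_b_start (a joint): travel of this timer's START bar: 0 up, 0.007 m fully down; springs back; same forces and same press as RESET.
- timer_b_start_top (a point): middle of the top of the START bar, 20 (timer x) x 50 (timer y) mm, standing 12 mm above the case (42 mm above the table when up); 36 mm from the timer's centre along its -x.
- timer_c: Countdown timer, the right one (-y) of the row; loose on the table, 0.22 kg, white, 110 (its x) x 70 (its y) x 30 mm high; the three are identical. Each lies in front (-x) of one pan, some 235 mm from the pan's centre and within 20 mm of straight ahead. Origin: centre of the underside. On top: START bar (wide, grey) at the -x end, RESET key (small, round, grey) at the +x end, display between.
- timer_c_reset (a joint): travel of this timer's RESET key: 0 up, 0.007 m fully down; it springs back up. About 0.5 N starts it and 4 N brings it fully down; a press counts from 0.0045 m.
- timer_c_reset_top (a point): middle of the top of the RESET key, a round 18 mm peg standing 12 mm above the timer's case (42 mm above the table when up); 40 mm from the timer's centre along its +x. It moves straight down when pressed.
- timer_c_start (a joint): travel of this timer's START bar: 0 up, 0.007 m fully down; springs back; same forces and same press as RESET.
- timer_c_start_top (a point): middle of the top of the START bar, 20 (timer x) x 50 (timer y) mm, standing 12 mm above the case (42 mm above the table when up); 36 mm from the timer's centre along its -x.
- pan_covered: The pan that has a flat lid on: steel pan, rim 112 (x) x 174 (y) mm, 105 mm high, loose in any of the holder's three wells. Origin: centre of the underside, 5 mm above the table; its axes are parallel to the holder's (x away from the robot).
- pan_empty: Open empty steel pan, rim 112 (x) x 174 (y) mm, 105 mm high, loose in any of the holder's three wells. Origin: centre of the underside, 5 mm above the table; its axes are parallel to the holder's (x away from the robot). The holder: fixed, aluminium, 140 (x) x 560 (y) x 60 mm high, wells 183 mm apart along y.
- pan_potatoes: Open pan of small potatoes: steel pan, rim 112 (x) x 174 (y) mm, 105 mm high, loose in any of the holder's three wells. Origin: centre of the underside, 5 mm above the table; its axes are parallel to the holder's (x away from the robot).
- pan_lid: Flat steel lid 114 x 176 x 4 mm lying loose on the covered pan, with a dark wire handle 32 mm high (top about 142 mm above the table). Origin: centre of its underside.
- shaker: Steel shaker, 44 mm diameter, 79 mm high, standing close in front of the holder. Origin: centre of the underside.
- tape_roll: Blue roll of tape lying flat, 96 mm outside diameter, 24 mm high, to the right of the timers. Origin: centre of the underside.
- spoon: Serving spoon lying flat right of the timers, 200 mm long. Origin on its underside.
- marker: Black marker pen lying flat left of the timers, 130 x 14 x 14 mm. Origin: centre of the underside.
- ramekin: Small white bowl, 84 mm diameter, 45 mm high. Origin: centre of the underside.

How it is judged:
On the way, in this order (a step that is already met when the one before it is completed fails the run):
1. the reset key of the covered pan's timer is pressed down by the fingers (at least 4.5 of 7 mm) with its start bar up (((y of timer_a in the frame of pan_covered between -0.09 and 0.09 m and value of joint timer_a_reset above 0.0045 m and value of joint timer_a_start below 0.002 m and contact force between the fingers and timer_a above 0.3 N) or (y of timer_b in the frame of pan_covered between -0.09 and 0.09 m and value of joint timer_b_reset above 0.0045 m and value of joint timer_b_start below 0.002 m and contact force between the fingers and timer_b above 0.3 N) or (y of timer_c in the frame of pan_covered between -0.09 and 0.09 m and value of joint timer_c_reset above 0.0045 m and value of joint timer_c_start below 0.002 m and contact force between the fingers and timer_c above 0.3 N))), for 0.04 s.
2. then the start bar of the same timer is pressed down by the fingers (at least 4.5 of 7 mm) with its reset key up (((y of timer_a in the frame of pan_covered between -0.09 and 0.09 m and value of joint timer_a_start above 0.0045 m and value of joint timer_a_reset below 0.002 m and contact force between the fingers and timer_a above 0.3 N) or (y of timer_b in the frame of pan_covered between -0.09 and 0.09 m and value of joint timer_b_start above 0.0045 m and value of joint timer_b_reset below 0.002 m and contact force between the fingers and timer_b above 0.3 N) or (y of timer_c in the frame of pan_covered between -0.09 and 0.09 m and value of joint timer_c_start above 0.0045 m and value of joint timer_c_reset below 0.002 m and contact force between the fingers and timer_c above 0.3 N))), for 0.04 s.
At the end, for the whole second after the job is handed in: All keys of all timers are up again (within 1 mm), and timers, pans, lid and bystanders are at rest and upright within 20 mm of where they began (value of joint each of timer_a_reset, timer_a_start, timer_b_reset, timer_b_start, timer_c_reset, timer_c_start below 0.001 m and distance of each of timer_a, timer_b, timer_c, pan_covered, pan_empty, pan_potatoes, pan_lid, shaker, tape_roll, spoon, marker, ramekin from where it was at the start of the episode below 0.02 m and linear speed of each of timer_a, timer_b, timer_c below 0.02 m/s and angle between each of timer_a, timer_b, timer_c, pan_covered, pan_empty, pan_potatoes's own z axis and vertical below 0.1 rad); the robot touches nothing.
It fails at once if a key of another pan's timer is pressed (3 mm or more) ((not (y of timer_a in the frame of pan_covered between -0.09 and 0.09 m) and value of joint any of timer_a_reset, timer_a_start above 0.003 m) or (not (y of timer_b in the frame of pan_covered between -0.09 and 0.09 m) and value of joint any of timer_b_reset, timer_b_start above 0.003 m) or (not (y of timer_c in the frame of pan_covered between -0.09 and 0.09 m) and value of joint any of timer_c_reset, timer_c_start above 0.003 m)).
It fails at once if a timer is lifted off the table (8 mm) or tilted by more than 0.15 rad (height (world z) of any of timer_a, timer_b, timer_c above 0.008 m or angle between any of timer_a, timer_b, timer_c's own z axis and vertical above 0.15 rad).
It fails at once if a timer is pushed harder than 30 N (contact force between the fingers and timer_a above 30 N or contact force between the fingers and timer_b above 30 N or contact force between the fingers and timer_c above 30 N).
It fails at once if a timer, pan, lid or bystander is moved by more than 20 mm (distance of any of timer_a, timer_b, timer_c, pan_covered, pan_empty, pan_potatoes, pan_lid, shaker, tape_roll, spoon, marker, ramekin from where it was at the start of the episode above 0.02 m).
It also fails if it takes over 35 s, if anything falls off the work surface, if the arm or the gripper's body presses on something with over 40 N, if the wrist force passes 120 N, or if a joint passes its speed limit or range.

## Working session

There is one attempt and no reset: what is moved stays moved. The work goes in short steps, Python scripts to look and compute and a tool call to move; the robot and the scene stay as the last step left them, time stands still between calls to the robot, and variables do not carry over. Pictures are saved under pics/ and viewed, and the job is handed in when it is done.

Besides the shell and the picture viewer there is one more tool, called after "Call:" as name(argument=value, ...) on one line, values as JSON. jog_arm: Moves the arm, as the interface text tells. Its arguments: {"type":"object","properties":{"plan":{"type":"array"},"newtons":{"type":"number"}},"required":["plan"]}

```bash
mkdir -p pics; python3 - <<'E'
from cell import observe,cams,robot
import cv2,numpy as np
print(observe())
for n in("top","side"):
    c=cams.read_camera(n);cv2.imwrite(f"pics/{n}0.png",c["image"][:,:,::-1])
    print(n,c["fov_y"],c["cx"],c["cy"],c["T"].tolist() if hasattr(c["T"],"tolist") else c["T"], [k for k in c])
E
```

```text
{'time': 0.0, 'qpos': array([ 9.64996267e-01,  3.42707637e-01,  1.52503343e+00, -1.62530448e-05,
        1.27539163e+00, -1.46007483e-01]), 'qvel': array([-0.00038141, -0.00142935,  0.00026133,  0.00105687,  0.00101628,
        0.00021668]), 'joint_efforts': array([ 1.10000976e-03, -4.31248963e+01, -2.44220209e+01,  7.19032134e-02,
        5.61976992e-02, -1.76729714e-04]), 'tool_pos': array([0.23272506, 0.47013798, 0.22604706]), 'tool_rot': array([ 3.00567659,  1.56925621, -2.16650023]), 'contact_force': array([ 0.29496346,  0.42814229, -0.12824863]), 'torque': array([-0.02813929, -0.00199815, -0.03616179]), 'opening': 0.09194681168199609}
top 48.62023348141482 318.70248011609806 199.2905772480682 [[0.014525307711762362, -0.9966686367599875, 0.08025362256538064, 0.4860681995621279], [-0.9998913070142613, -0.01427549474981518, 0.0036857030482905797, 0.015812320650532296], [-0.002527764465056154, -0.08029843553043826, -0.9967676618240449, 1.1480665680962767], [0.0, 0.0, 0.0, 1.0]] ['image', 'fov_y', 'cx', 'cy', 'T']
side 45.754493123411265 320.55032932769063 195.27386182816394 [[0.8491655709790987, -0.3751811361185377, 0.3716946975200805, 0.11880257408356842], [-0.5280936644952803, -0.5953349966460716, 0.6055520814004094, -0.7166956625597742], [-0.005908856377271031, -0.7105035938468045, -0.7036687633731424, 0.9391481059156198], [0.0, 0.0, 0.0, 1.0]] ['image', 'fov_y', 'cx', 'cy', 'T']
```

View pics/top0.png

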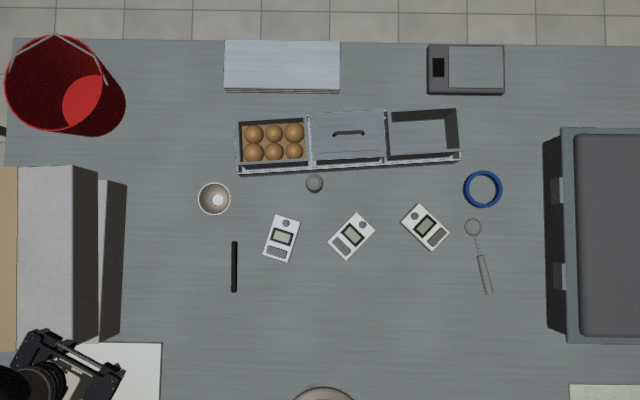

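View pics/side0.png

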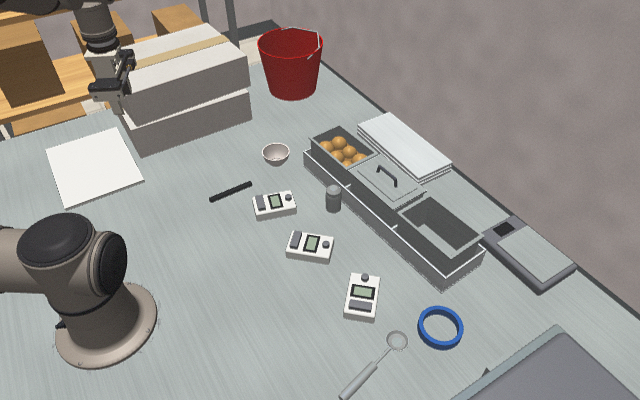

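The top view shows the lid with its wire handle on the middle pan at (348,132). Potatoes are in the left pan at (272,142), and the right pan at (422,135) is empty. The middle timer is at (351,236), with a round key near (362,225) and a bar near (341,247). The side view agrees. Next I'll measure.

```bash
cat > h.py <<'E'
import numpy as np,cv2
def ray(c,u,v,z):
    f=200/np.tan(np.radians(c["fov_y"])/2);T=np.array(c["T"])
    d=T[:3,:3]@np.array([(u-c["cx"])/f,(v-c["cy"])/f,1]);o=T[:3,3]
    return (o+d*(z-o[2])/d[2])
def proj(c,p):
    f=200/np.tan(np.radians(c["fov_y"])/2);T=np.array(c["T"])
    q=T[:3,:3].T@(np.array(p)-T[:3,3]);return q[0]/q[2]*f+c["cx"],q[1]/q[2]*f+c["cy"]
E
python3 - <<'E'
from cell import observe,cams
import cv2,numpy as np
from h import *
c=cams.read_camera("top");s=cams.read_camera("side")
def crop(c,x,y,w,h,n,k=8):
    cv2.imwrite(n,cv2.resize(c["image"][y:y+h,x:x+w,::-1],None,fx=k,fy=k,interpolation=cv2.INTER_NEAREST))
crop(c,320,205,64,64,"pics/tb.png");crop(s,280,225,60,45,"pics/sb.png",10)
for u,v in((348,132),(272,142),(422,135)): print("pan",ray(c,u,v,.11))
for n,cc,(x,y,w,h) in(("top",c,(322,207,60,58)),("side",s,(282,226,56,40))):
    im=cc["image"][y:y+h,x:x+w].astype(int)
    m=(im.min(2)>175).astype(np.uint8)  # white case
    m2=cv2.morphologyEx(m,cv2.MORPH_OPEN,np.ones((2,2)))
    cs,_=cv2.findContours(m2,cv2.RETR_EXTERNAL,cv2.CHAIN_APPROX_NONE);k=max(cs,key=cv2.contourArea)
    hull=cv2.convexHull(k)
    r=cv2.minAreaRect(k);b=cv2.boxPoints(r)+[x,y];print(n,"case",r, [ray(cc,*p,.03).round(4).tolist() for p in b], ray(cc,r[0][0]+x,r[0][1]+y,.03))
    inside=np.zeros(m.shape,np.uint8);cv2.fillConvexPoly(inside,hull,1)
    g=((im.max(2)<150)&(np.ptp(im,2)<14)&(inside>0)).astype(np.uint8)
    N,L,st,ce=cv2.connectedComponentsWithStats(g,connectivity=4)
    for i in range(1,N):
        if st[i,4]>12: print(n,st[i,4],ce[i]+[x,y],im[L==i].mean(0).round(),ray(cc,*(ce[i]+[x,y]),.042).round(4))
E
```

```text
pan [ 0.73136591 -0.04776452  0.11      ]
pan [0.70470062 0.13266701 0.11      ]
pan [ 0.72656993 -0.22380498  0.11      ]
top case ((23.500001907348633, 36.5), (25.455841064453125, 22.62741470336914), 45.0) [[0.4675, -0.0063, 0.03], [0.5082, -0.0461, 0.03], [0.4637, -0.0917, 0.03], [0.4233, -0.0519, 0.03]] [ 0.46561005 -0.04900543  0.03      ]
top 77 [346.87012987 236.12987013] [82. 84. 83.] [ 0.4841 -0.0515  0.042 ]
top 162 [341.14814815 246.03703704] [109. 110. 112.] [ 0.4594 -0.0376  0.042 ]
side case ((24.8081111907959, 17.949298858642578), (52.136863708496094, 22.632139205932617), 9.090276718139648) [[0.4119, -0.0446, 0.03], [0.454, 0.0143, 0.03], [0.55, -0.0784, 0.03], [0.5046, -0.1325, 0.03]] [ 0.48007612 -0.06131934  0.03      ]
side 151 [295.45695364 239.64238411] [115. 116. 120.] [ 0.4586 -0.0434  0.042 ]
side 124 [311.21774194 243.43548387] [68. 69. 68.] [ 0.4852 -0.0743  0.042 ]
side 29 [331.24137931 249.62068966] [106. 106. 103.] [ 0.5162 -0.1165  0.042 ]
side 47 [325.38297872 244.40425532] [110. 111. 114.] [ 0.5129 -0.0953  0.042 ]
```

View pics/tb.png

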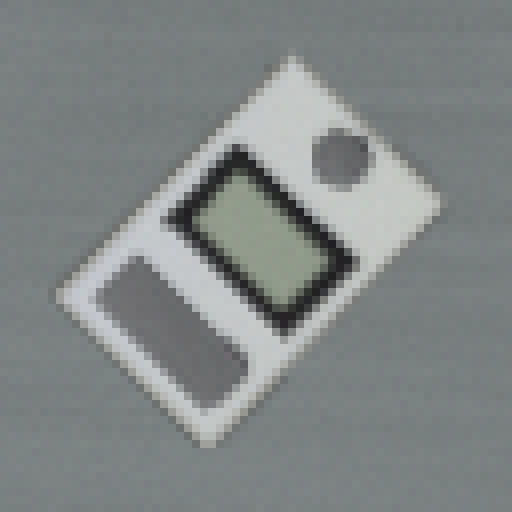

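View pics/sb.png

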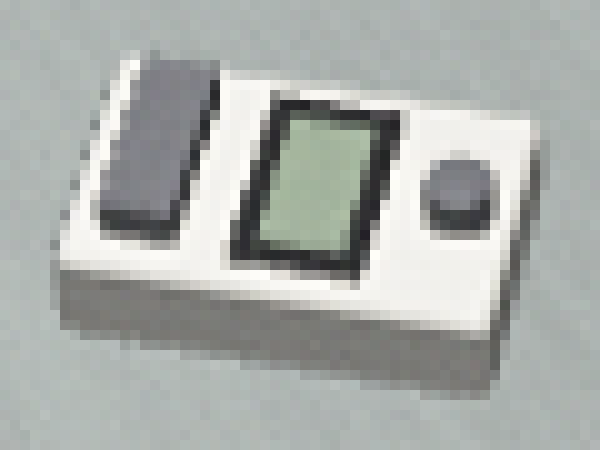

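```bash
python3 - <<'E'
from cell import observe,cams
from h import *
c=cams.read_camera("top");s=cams.read_camera("side")
def tri(a,b):
    A=[];
    for cc,(u,v) in((c,a),(s,b)):
        p=ray(cc,u,v,0);o=np.array(cc["T"])[:3,3];d=(p-o)/np.linalg.norm(p-o);A.append((o,d))
    M=sum(np.eye(3)-np.outer(d,d) for o,d in A);r=sum((np.eye(3)-np.outer(d,d))@o for o,d in A)
    return np.linalg.solve(M,r)
P={}
for n,a,b in(("reset",(362.3,224.3),(325.5,242.0)),("start",(341,246.),(295.4,238.2))):
    print(n,tri(a,b).round(4),"top",ray(c,*a,.042).round(4),"side",ray(s,*b,.042).round(4));P[n]=ray(c,*a,.042)/2+ray(s,*b,.042)/2
d=P["reset"]-P["start"];print(P,np.linalg.norm(d),np.degrees(np.arctan2(d[1],d[0])))
o=observe();from scipy.spatial.transform import Rotation as R
print(R.from_euler("xyz",o["tool_rot"]).as_matrix().round(3),o["tool_pos"],o["time"])
E
```

```text
reset [ 0.5151 -0.0901  0.0442] top [ 0.5141 -0.0897  0.042 ] side [ 0.5172 -0.089   0.042 ]
start [ 0.4604 -0.0377  0.0406] top [ 0.4595 -0.0372  0.042 ] side [ 0.4608 -0.0393  0.042 ]
{'reset': array([ 0.51563177, -0.08938645,  0.042     ]), 'start': array([ 0.46014704, -0.03824408,  0.042     ])} 0.07545924196822783 -42.66794197449051
[[-0.    -0.896  0.444]
 [-0.     0.444  0.896]
 [-1.     0.    -0.   ]] [0.23290255 0.47038475 0.22651054] 0.3
```

The two-view heights, 44 and 41 mm, agree with the expected 42 mm. Key spacing is 75.5 mm against 76 mm. The middle timer is straight ahead of the lidded pan. I'll shut the fingers and first swing clear of the boxes.

Call:
jog_arm(plan=[0,0,0,0,-4.4,-9,-1,0,0,0,0,-4.4,-9,-1,8,0,0,0,-50.2,-37.7,-1,16,0,0,0,-50.2,-37.7,-1,16,0,0,0,-50.2,-37.7,-1,16,0,0,0,-50.2,-37.7,-1,16,0,0,0,-50.2,-37.7,-1,16,0,0,0,-50.2,-37.7,-1,16,0,0,0,-50.2,-37.7,-1,16,0,0,0,-50.2,-37.7,-1], newtons=10)

```text
time: 1.3
tool_pos: [0.4426, 0.0276, 0.2269]
tool_rot: [-0.56, 1.57, 0.271]
contact_force: [1.7, 1.1, 0.5]
opening: 0.0165
```

```bash
cat >> h.py <<'E'
def delta(t):
    from cell import observe
    from scipy.spatial.transform import Rotation as R
    o=observe();M=R.from_euler("xyz",o["tool_rot"]).as_matrix()
    print(o["time"],o["tool_pos"].round(4),o["contact_force"].round(2),o["opening"],"z axis",M[:,2].round(3),"x",M[:,0].round(3))
    print("delta cm",(M.T@(np.array(t)-o["tool_pos"])*100).round(2))
E
python3 -c "
from h import *
delta([.515,-.0895,.09])"
```

```text
1.3 [0.4426 0.0276 0.2269] [1.7  1.14 0.51] 0.016463851178556664 z axis [0.674 0.739 0.001] x [ 0.001  0.    -1.   ]
delta cm [ 13.7  -13.24  -3.78]
```

Call:
jog_arm(plan=[0,0,0,0,-5,-1.5,-1,0,0,0,0,-10,-3,-1,0,0,0,0,-13,-3.8,-1,0,0,0,5,-13,-3.8,-1,0,0,0,9,-13,-3.8,-1,0,0,0,12,-13,-3.8,-1,0,0,0,12,-13,-3.8,-1,0,0,0,12,-13,-3.8,-1])

```text
time: 2.1
tool_pos: [0.5127, -0.086, 0.1072]
tool_rot: [1.49, 1.571, 2.322]
contact_force: [0.7, 0.4, 1.3]
opening: 0.0003
```

```bash
python3 -c "
from h import *
from cell import cams
delta([.515,-.0895,.06])
c=cams.read_camera('side');cv2.imwrite('pics/s1.png',cv2.resize(c['image'][170:290,250:410,::-1],None,fx=5,fy=5))
from cell import observe
print(proj(c,observe()['tool_pos']))
"
```

```text
2.1 [ 0.5127 -0.086   0.1072] [0.69 0.42 1.34] 0.0002997386930894085 z axis [0.674 0.739 0.   ] x [-0.  0. -1.]
delta cm [ 4.72 -0.41 -0.1 ]
(np.float64(323.55082252973375), np.float64(223.78331077203305))
```

View pics/s1.png

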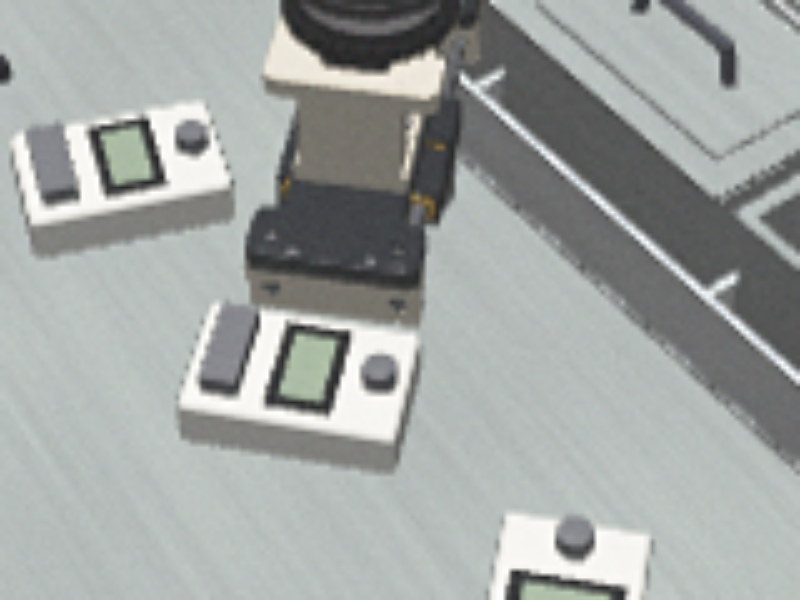

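The side view shows the gripper body above the middle timer, near (320,225). It hides the fingertips, so I rely on the measured TCP here. I'll shift by the remaining few mm and lower to just above the key.

Call:
jog_arm(plan=[0,0,0,1,-0.3,-0.1,-1,0,0,0,3,-0.3,-0.1,-1,0,0,0,5,-0.3,-0.1,-1,0,0,0,5.7,-0.3,-0.1,-1,0,0,0,5.7,-0.3,-0.1,-1,0,0,0,5.7,-0.3,-0.1,-1])

```text
time: 2.75
tool_pos: [0.5147, -0.0889, 0.0507]
tool_rot: [-1.109, 1.569, -0.277]
contact_force: [1.1, 0.3, -0.3]
opening: 0.0006
```

```bash
python3 -c "
from h import *
delta([.515,-.0895,.042])"
```

```text
2.75 [ 0.5147 -0.0889  0.0507] [ 1.11  0.33 -0.29] 0.0005620572850750052 z axis [0.673 0.739 0.001] x [ 0.002 -0.    -1.   ]
delta cm [ 0.87 -0.06 -0.02]
```

Aligned to within 1 mm. I'll press slowly to z ≈ 0.037.

Call:
jog_arm(plan=[0,0,0,0.4,0,0,-1,0,0,0,0.7,0,0,-1,0,0,0,0.9,0,0,-1,0,0,0,1.1,0,0,-1,0,0,0,1.2,0,0,-1,0,0,0,1.3,0,0,-1,0,0,0,1.4,0,0,-1,0,0,0,1.4,0,0,-1])

```text
time: 3.55
tool_pos: [0.5142, -0.0888, 0.0358]
tool_rot: [-0.977, 1.57, -0.145]
contact_force: [0.8, -0.1, 4.4]
opening: 0.0004
```

Call:
jog_arm(plan=[0,0,0,0.05,0,0,-1,0,0,0,0.1,0,0,-1,0,0,0,0.1,0,0,-1])

```text
time: 3.85
tool_pos: [0.5142, -0.0887, 0.0351]
tool_rot: [-1.019, 1.57, -0.187]
contact_force: [-1.5, 0.5, 6.2]
opening: 0.0004
```

Reset bottomed at z = 35.1 mm, with force rising to 6 N. Now I'll lift and move over to the start bar.

Call:
jog_arm(plan=[0,0,0,-1,0,0,-1,0,0,0,-3,0,0,-1,0,0,0,-3,0,0,-1,0,0,0,-3,3,0,-1,0,0,0,-3,6,0.1,-1,0,0,0,-3,7.4,0.1,-1,0,0,0,-3,7.4,0.1,-1,0,0,0,-1.6,7.4,0.1,-1,0,0,0,-1.6,7.4,0.1,-1,0,0,0,-1.6,7.4,0.1,-1])

```text
time: 4.85
tool_pos: [0.4606, -0.0387, 0.0506]
tool_rot: [-1.383, 1.571, -0.551]
contact_force: [-0.2, 0.4, -0.3]
opening: 0.0005
```

```bash
python3 -c "
from h import *
delta([.460,-.038,.042])
from cell import cams
for n in('side','top'):
    c=cams.read_camera(n);cv2.imwrite('pics/%s2.png'%n,c['image'][:,:,::-1])
"
```

```text
4.85 [ 0.4606 -0.0387  0.0506] [-0.19  0.44 -0.31] 0.0005306713892169727 z axis [0.674 0.739 0.   ] x [ 0. -0. -1.]
delta cm [0.86 0.09 0.01]
```

View pics/side2.png

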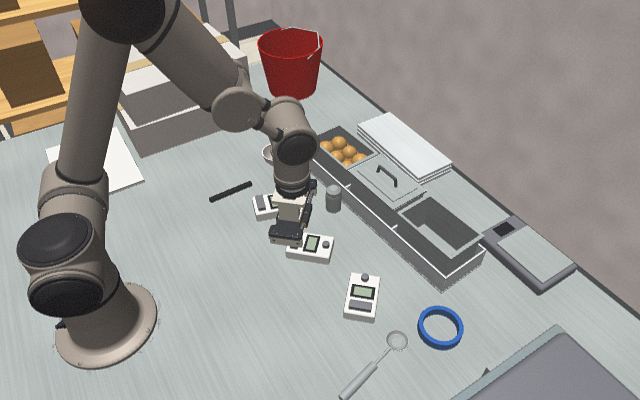

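The side view shows the timer unmoved, with the reset key back up at (326,243) and the gripper over the start bar. Now I'll press start.

Call:
jog_arm(plan=[0,0,0,0.4,0.1,0,-1,0,0,0,0.7,0.1,0,-1,0,0,0,0.9,0.1,0,-1,0,0,0,1.1,0.1,0,-1,0,0,0,1.2,0.1,0,-1,0,0,0,1.3,0.1,0,-1,0,0,0,1.4,0.1,0,-1,0,0,0,1.5,0.1,0,-1,0,0,0,1.5,0.1,0,-1])

```text
time: 5.85
tool_pos: [0.4591, -0.0374, 0.0357]
tool_rot: [1.029, 1.571, 1.86]
contact_force: [-2.5, 0.1, 2.8]
opening: 0.0005
```

Call:
jog_arm(plan=[0,0,0,0.05,0,0,-1,0,0,0,0.1,0,0,-1,0,0,0,0.15,0,0,-1,0,0,0,0.15,0,0,-1])

```text
time: 6.25
tool_pos: [0.4592, -0.0374, 0.0349]
tool_rot: [-1.005, 1.57, -0.174]
contact_force: [-4.4, 0.2, 11.0]
opening: 0.0005
```

Start bottomed at 34.9 mm and 11 N. I'll draw back up and toward the robot.

Call:
jog_arm(plan=[0,0,0,-1,0,0,-1,0,0,0,-4,0,0,-1,0,0,0,-9,0,0,-1,0,0,0,-14,0,0,-1,0,0,0,-18,0,0,-1,0,0,0,-18,4,3,-1,0,0,0,-18,6,8,-1,0,0,0,-18,8,13,-1,0,0,0,-18,8,18,-1,0,0,0,-18,8,18,-1])

```text
time: 7.25
tool_pos: [0.5233, 0.1535, 0.214]
tool_rot: [-0.114, 1.568, 0.721]
contact_force: [0.8, -0.3, -0.1]
opening: 0.0006
```

```bash
python3 -c "
from h import *
delta([.460,-.038,.042])
from cell import cams
for n in('side','top'):
    c=cams.read_camera(n);im=c['image'];cv2.imwrite('pics/%s3.png'%n,im[:,:,::-1])
    a=cv2.imread('pics/%s0.png'%n)[:,:,::-1]
    d=np.abs(a.astype(int)-im).max(2)
    print(n,'timer b diff',d[215:262,282:338].max() if n=='side' else d[207:265,325:380].max())
"
```

```text
7.25 [0.5233 0.1535 0.214 ] [ 0.84 -0.26 -0.13] 0.0005933127498051926 z axis [0.671 0.742 0.002] x [ 0.002  0.002 -1.   ]
delta cm [ 17.15  -8.15 -18.49]
side timer b diff 12
top timer b diff 16
```

View pics/side3.png

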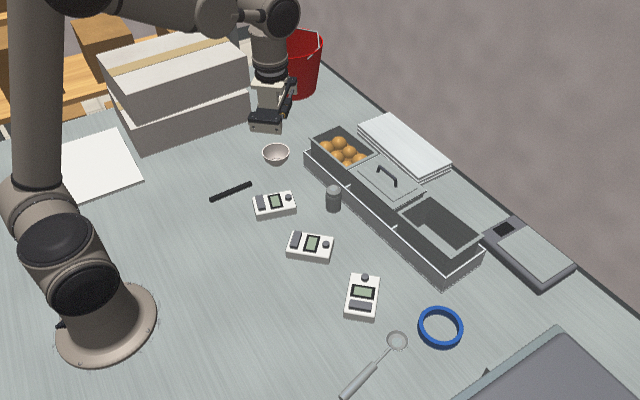

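View pics/top3.png

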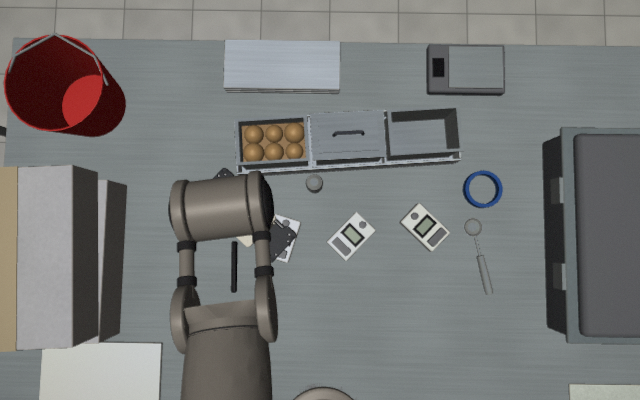

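The final pictures show timer b at (351,236) in the top view with both keys up, essentially unchanged from the start. All the other objects I can see are in place, and the gripper is clear at 0.21 m height. I'll hand in.

Call:
jog_arm(plan=[0,0,0,0,0,0,-1,0,0,0,0,0,0,-1,0,0,0,0,0,0,-1])

```text
time: 7.65
tool_pos: [0.521, 0.1484, 0.2146]
tool_rot: [-0.796, 1.571, 0.034]
contact_force: [-0.1, -0.8, 0.6]
opening: 0.0004
```

```bash
python3 -c "
from cell import robot,observe
o=observe();print(o['contact_force'],abs(o['qvel']).max())
print(robot.hand_in())"
```

```text
[-0.09298627 -0.84888053  0.57695817] 0.005114399429462941
the job is handed in; nothing more can be done
None
```

I pressed the reset key and then the start bar on the middle timer (timer_b), which lies in front of the middle pan, the one with the lid. I then drew the gripper clear and handed the job in at about 7.7 s; no verdict was reported.

- **Presses:** With closed fingertips, reset went down to z = 35.1 mm at about 6 N. After it came back up, start went down to 34.9 mm at about 11 N. Both keys stand at 42 mm when up, so each travelled close to its full 7 mm.
- **End state:** Before and after pictures show timer_b unmoved with both keys up, and nothing else I could see had shifted. The gripper was at 0.21 m, at rest, with no contact force beyond sensor noise.
- **Limits of the checks:** The gripper body hid the fingertips from the side camera and the arm hid part of the left timer from the top camera at the end. The key presses therefore rest on measured position and force, not on a direct view. The two cameras agreed on the key positions to about 3 mm, and the 75.5 mm key spacing matched the stated 76 mm.

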